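# Close and lock the gated clamp of a drilling jig

## Robot

A 7-joint arm with a two-finger parallel gripper is mounted at the origin on a cart in front of the work surface, level with it; the furniture and walls round the work are solid. World frame = base frame: x ahead of the robot, y to its left, z up, the work surface at z = 0. Lengths are in m, angles in rad, forces in N, time in s.
With the tool pointing down it reaches from about 0.4 to 0.85 m from the base axis. Payload 4.5 kg.
Tool frame: the origin (TCP) lies at the very end of the fingers, on their centre line; the grasp point (between the pads) lies 19 mm behind it (tcp_to_grasp is the z of the grasp point in the tool frame, in m); z points along the fingers, y is the line along which they close (so a half turn about z gives the same grasp; the last joint's range is limited). The gripper opens to 88 mm and grips with 3 to 60 N. Pads are 18 mm wide; open, the fingers measure 123 mm over their backs; the gripper's body (75 mm by 187 mm) begins 45 mm behind the grasp point.
Start: joints at [-1.201, 0.689, -0.195, 1.565, 0.157, 0.902, -0.215], TCP at [0.206, 0.59, 0.239] pointing down, gripper open.
Joint ranges: [-3.01, 3.01], [-0.46, 2.08], [-1.47, 1.51], [0.13, 2.56], [-1, 4.14], [0.04, 2.09], [-2.66, 2.66]. Speed limits (rad/s): [2.57, 2.57, 3.14, 3.14, 3.14, 3.14, 3.14].

## Interface

Orientations are given as a unit quaternion [x, y, z, w].
In Python, from plant import * gives the robot as it stands. The module is installed in compiled form; this text tells all that it offers.
- The arm moves only by the shell command python3 -m jog 'ROWS' [OPENING] [FORCE]. ROWS is JSON, a list that holds one entry, the list of rows, each a list of 6 numbers: the shift along the tool's x, y, z in m, then the turn, a rotation vector about the tool's x, y, z in rad. In form: [[[dx, dy, dz, ax, ay, az], ...]]. A call has 1 to 12 rows; each row shifts and turns the commanded pose from where the row before left it, along the tool's axes as they then stand; what a row does not reach is not made up. A row lasts 1/8 s, in which the tool goes at most 62.5 mm and 10.7 degrees, less where a joint would pass 70% of its speed; a pose out of reach is approached as far as the arm can. A call with a gripper value outside its range is refused whole. OPENING is the finger opening in m, from 0 to 0.0881, set as the call begins (- or left out, the last holds). The fingers move at their own pace and stop on an object; FORCE is the grip in N (left out, the last holds). Time passes only in rows, so rows that do not move let the fingers close. It gives the time, the measured TCP pose, the force, the opening and the grip force at its end, in the units of the state.
- get_state(): the state, without advancing time (a new reading comes with each control period).
- snapshot(name): name is "scene" or "side" or "wrist"; returns a dict with "frame" (384x512x3 uint8, red, green, blue), "mtx" (3x3 intrinsics, pixels), "xyz" and "orientation" of the camera in the world; the wrist camera has in their place "mount" (4x4, takes a point from camera to tool coordinates, whose origin is the TCP and whose axes are the flange's). Camera axes: x right, y down, z forward; pixel columns grow to the right and rows downward; lengths in m; the calibration is good to about 2 mm. A picture is of the moment at which its call begins: read the wrist's pose just before it. There is no depth.
- finish_job(): hands the job in; it is judged then, once.
The state is a dict: "clock": time; "q": joint angles; "qd": joint speeds; "joint_torque": joint torques, N m; "tool_pos": TCP position; "eef_rot": TCP orientation; "contact_force": force on the tool from outside, world axes, zero at the start; "moment": the same for the moment, N m; "opening": opening from 0.0 (shut) to 1.0 (fully open); "finger_force": force on a finger pad.
Only numpy, scipy, OpenCV 4.12 (cv2) and the standard library are available. Lean on these libraries where they do the work, as an engineer would, in place of code of your own. Each camera call takes 0.05 s, during which the arm holds its last target. There are 200 camera calls.

## Task

Push the red knob of the drilling jig along the long leg of its L-shaped slot, fully to the corner, so that the blue jaw runs the drilled plate up to the fence; then push the knob sideways, fully to the end of the short leg, so that the clamp is locked. Only push with the fingertips: do not pinch the knob and do not lift the plate. Leave the glue bottle, the tape measure and the screwdriver where they are, and finish clear of everything.

Things in the scene. Friction and masses are not known exactly. Their poses are not given: they have to be found in the camera images.
- jig: Drilling jig fixed to the bench, turned differently each time; dark steel base 300 x 124 x 12 mm. Origin on the bench; +x runs along the jig from knob to fence, +y to the left of that, z up. In this frame (mm) the base spans x -125 to 175, y -62 to 62; fence: aluminium bar across, near face x 150, z 12 to 32; side lips 6 mm high at y +-56.
- slot_start (a point): Pin axis at the near end of the slot's long leg, on top of the aluminium cover plate; in the jig's frame (mm) x -85, y -15, z 32. The cover spans x -120 to 30, y -55 to 55, z 26 to 32, with cap screw heads to z 36 in its corners. The L-shaped slot is 16 mm wide, the steel pin in it 12 mm.
- slot_corner (a point): Pin axis at the corner of the slot: the stop at the end of the long leg, 81.5 mm along the jig's +x from slot_start, same y and z. The pin can enter the short leg only within 3.5 mm of this stop.
- slot_end (a point): Pin axis at the end of the short leg, 34 mm along the jig's +y from slot_corner.
- knob_centre (a point): Centre of the red knob on top of the pin, 56 mm above the bench: 30 mm square block, sides along the jig's axes, from 34 to 78 mm above the bench, steel button on top to 81 mm. 36 x 36 mm over the rubber pads on its sides. It cannot turn or be lifted out, moves in the slot only and stays where it is left (friction 2 to 3 N, no spring).
- carriage (a joint): Travel of knob and jaw along the jig's +x, m: 0 = near end of the long leg, 0.0815 = corner (end stop). Starts between 0 and 0.02.
- knob (a joint): Travel of the knob along the jig's +y, m: 0 = in the long leg, 0.034 = end of the short leg (stop).
- pad_near: Black rubber pad, 4 x 24 x 36 mm, on the knob's -x side (outer face 18 mm from the knob's centre). Its given origin is not on the pad but on the pin's axis at bench height, as for the other pads.
- pad_far: The same on the knob's +x side.
- pad_right: The same on the knob's -y side.
- pad_left: The same on the knob's +y side.
- workpiece_centre (a point): Centre of the loose grey drilled plate, 30 x 90 x 8 mm, lying flat on the jig's base (12 mm above the bench), a little askew, its length across the jig, between jaw and fence. The blue jaw (96 mm wide, z 13 to 25 mm) moves with the knob and pushes it; with the knob in the corner the plate is at the fence with 1 mm to spare, its centre at x = 0.135 m in the jig's frame.
- workpiece: The same drilled plate; origin at the centre of its underside, x across its 30 mm width.
- glue_bottle: White bottle with blue pointed cap, 43 mm across, 128 mm high, standing beside the jig; origin at the centre of its foot. Leave alone.
- tape_measure: Black tape measure, 37 x 80 x 69 mm, standing beside the jig; origin under its middle. Leave alone.
- screwdriver: Blue-handled screwdriver, 200 mm long, 30 mm high, lying beside the jig; origin at the middle of its length, its length along its y. Leave alone.
Not all that is in view belongs to the job. There is more than one size of the workpiece; the job needs the largest.

How it is judged:
On the way, in this order (a step that is already met when the one before it is completed fails the run):
1. the knob is pushed to the corner of the slot (value of joint carriage above 0.0775 m), for 0.1 s.
2. the knob is pushed to the end of the short leg (value of joint carriage above 0.0765 m and value of joint knob above 0.029 m), for 0.2 s.
At the end, for the whole second after the job is handed in: The knob is at rest in the short leg, within 5 mm of its end; the plate lies flat on the jig within 6 mm of the fence and square to it within 0.12 rad; nothing moves (all of step 2 and x of workpiece_centre in the frame of jig between 0.129 and 0.138 m and z of workpiece_centre in the frame of jig below 0.02 m and angle between the x axis of workpiece and the x axis of jig, either way round below 0.12 rad and velocity of joint knob between -0.01 and 0.01 m/s and linear speed of workpiece below 0.02 m/s); the robot touches nothing.
It fails at once if the knob is pinched (pads on opposite sides pressed at once) ((contact force between the fingers and pad_near above 2 N and contact force between the fingers and pad_far above 2 N) or (contact force between the fingers and pad_left above 2 N and contact force between the fingers and pad_right above 2 N)).
It fails at once if the plate is lifted off the jig (z of workpiece_centre in the frame of jig above 0.03 m).
It fails at once if a bystander is moved by more than 25 mm (distance of any of glue_bottle, tape_measure, screwdriver from where it was at the start of the episode above 0.025 m).
It also fails if it takes over 40 s, if anything falls off the work surface, if the arm or the gripper's body presses on something with over 40 N, if the wrist force passes 120 N, or if a joint passes its speed limit or range.

## Working session

There is one attempt and no reset: what is moved stays moved. The work goes in short steps, Python scripts to look and compute and a shell command to move; the robot and the scene stay as the last step left them, time stands still between calls to the robot, and variables do not carry over. Pictures are saved under pics/ and viewed, at most 10 in all, crops included, and the job is handed in when it is done.

```bash
mkdir -p pics; cat > h.py <<'E'
from plant import *
import numpy as np, cv2
from scipy.spatial.transform import Rotation as R
def cam(n):
    s=get_state(); d=snapshot(n)
    K=np.array(d["mtx"])
    if n=="wrist":
        T=np.eye(4); T[:3,:3]=R.from_quat(s["eef_rot"]).as_matrix(); T[:3,3]=s["tool_pos"]
        M=T@np.array(d["mount"]); Rm,t=M[:3,:3],M[:3,3]
    else:
        o=np.array(d["orientation"]); Rm=o if o.shape==(3,3) else R.from_quat(o).as_matrix(); t=np.array(d["xyz"])
    return d["frame"],K,Rm,t
def ray(c,u,v,z):
    f,K,Rm,t=c; r=Rm@np.linalg.inv(K)@np.array([u,v,1.]); return t+r*(z-t[2])/r[2]
def proj(c,p):
    f,K,Rm,t=c; q=K@(Rm.T@(np.array(p)-t)); return q[:2]/q[2]
def save(c,n,crop=None,k=1):
    f=c[0]
    if crop: f=f[crop[1]:crop[3],crop[0]:crop[2]]
    cv2.imwrite("pics/"+n+".png",cv2.resize(f[:,:,::-1],None,fx=k,fy=k,interpolation=cv2.INTER_CUBIC))
E
python3 - <<'E'
from h import *
a=cam("scene");b=cam("side");save(a,"a",k=1.5);save(b,"b",k=1.5)
print(a[3],b[3],a[1]); s=get_state(); print(s["tool_pos"],s["eef_rot"],s["contact_force"])
E
```

```text
[ 0.05236126 -0.46968022  0.7543917 ] [ 0.30798358 -0.56974794  0.65008726] [[449.22437235   0.         258.11433229]
 [  0.         449.22437235 195.7494379 ]
 [  0.           0.           1.        ]]
[0.20581164 0.58955785 0.23800874] [ 1.67069131e-01  9.85944863e-01 -7.91911607e-04 -7.69312407e-05] [-0.69536394 -0.22123775  0.32909695]
```

View pics/a.png

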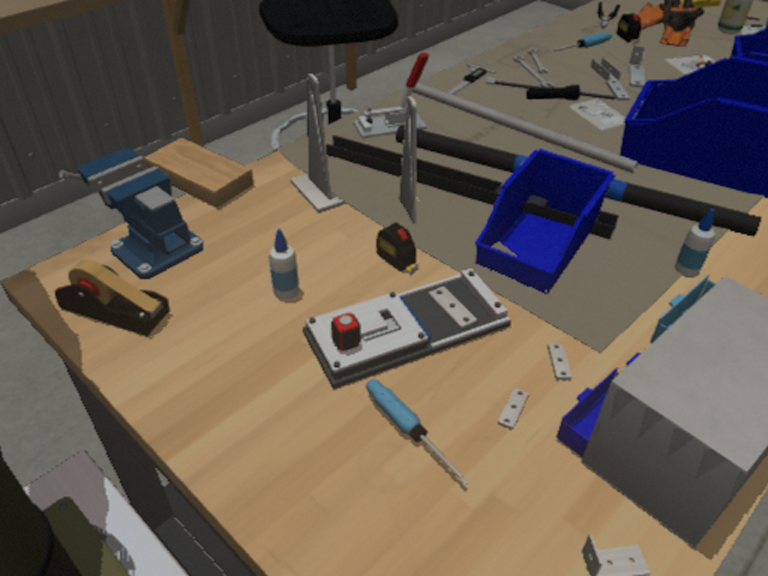

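View pics/b.png

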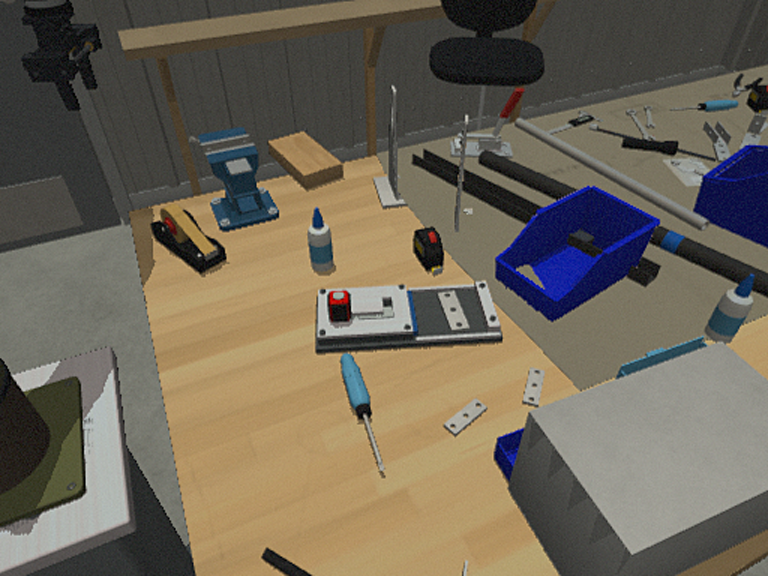

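The scene view (1.5x pixels) shows the jig with its red knob at (345,330), the loose plate on it at (452,306), the fence at (487,287), and the short leg on the up-image side. The glue bottle is at (285,265), the tape at (397,247) and the screwdriver at (415,430). The side view shows the knob at (339,305). Other candidates for the plate are the small plates on the bench, at (559,361) and (513,408) in the scene view. The one in the jig at (452,306) is the largest and lies between jaw and fence, so it fits. I'll locate the jig and confirm with an enlarged crop.

```bash
python3 - <<'E'
from h import *
for n in("scene","side"):
    c=cam(n); hsv=cv2.cvtColor(c[0],cv2.COLOR_RGB2HSV); 
    m=((hsv[...,1]<40)&(hsv[...,2]>150)).astype(np.uint8)
    N,l,st,ce=cv2.connectedComponentsWithStats(m)
    for i in range(1,N):
        if st[i,4]>60: print(n,st[i],ce[i])
    g=[(345/1.5,318/1.5,.08),(313/1.5,320/1.5,.036),(487/1.5,287/1.5,.032),(452/1.5,306/1.5,.02),(285/1.5,292/1.5,0),(399/1.5,262/1.5,0),(380/1.5,388/1.5,.015),(465/1.5,485/1.5,.01)] if n=="scene" else [(339/1.5,294/1.5,.08),(323/1.5,291/1.5,.036),(484/1.5,300/1.5,.032),(453/1.5,310/1.5,.02),(322/1.5,268/1.5,0),(431/1.5,266/1.5,0),(347/1.5,358/1.5,.015),(381/1.5,472/1.5,.01)]
    for p in g: print(np.round(ray(c,*p),3))
    cr=(190,160,360,280) if n=="scene" else (200,175,350,245)
    save(c,n+"crop",cr,4.5)
E
```

```text
scene [195 117  31  22 236] [208.16525424 127.80932203]
scene [180 164  16   9  61] [187.39344262 168.98360656]
scene [308 179  30  30 194] [322.63917526 193.63917526]
scene [ 206  183  101   62 1592] [246.99560302 218.02261307]
scene [287 192  30  25 218] [301.83486239 204.21100917]
scene [288 211  51  19  78] [313.35897436 220.29487179]
scene [366 229  15  22 153] [372.92810458 239.79738562]
scene [332 259  20  25 200] [341.42  271.545]
scene [  70  319   54   65 1331] [ 91.58151766 358.71600301]
scene [397 363  36  21 536] [414.33022388 373.99813433]
[0.5   0.032 0.08 ]
[0.493 0.096 0.036]
[ 0.74  -0.041  0.032]
[ 0.677 -0.022  0.02 ]
[0.525 0.205 0.   ]
[0.713 0.125 0.   ]
[ 0.483 -0.054  0.015]
[ 0.451 -0.234  0.01 ]
side [443 106  25  18 126] [456.94444444 117.07936508]
side [452 106  21  10 103] [460.62135922 110.19417476]
side [249 118  21  19 186] [256.96236559 127.53763441]
side [317 188  16  30 185] [324.56756757 202.82162162]
side [ 212  190   63   35 1297] [245.51657672 207.0539707 ]
side [272 190  44   4  61] [293.67213115 191.04918033]
side [485 193  17  10  79] [492.30379747 198.64556962]
side [292 194  20  26 243] [301.59259259 206.74485597]
side [278 222  56   5 102] [305.34313725 223.6372549 ]
side [  355   232   157   138 10286] [440.02654093 305.71174412]
side [  8 241  32  20 303] [ 22.90429043 250.74587459]
side [349 245  14  25 197] [355.52284264 256.98984772]
side [   0  247   86  134 3713] [ 53.89711823 327.78938863]
side [296 266  28  23 222] [309.62612613 276.95945946]
[0.499 0.029 0.08 ]
[0.492 0.094 0.036]
[ 0.728 -0.037  0.032]
[ 0.677 -0.025  0.02 ]
[0.523 0.194 0.   ]
[0.711 0.112 0.   ]
[ 0.48  -0.044  0.015]
[ 0.45  -0.236  0.01 ]
```

View pics/scenecrop.png

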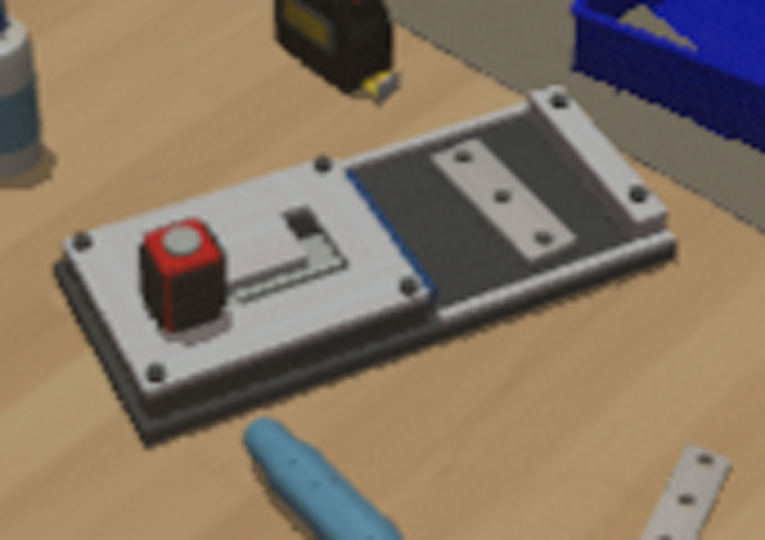

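View pics/sidecrop.png

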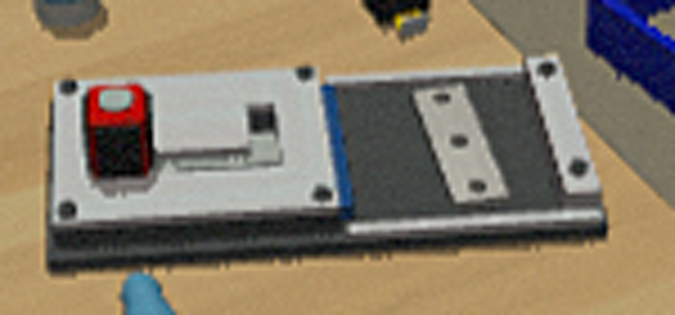

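The crops confirm it: the jig's plate (scene crop (503,195)) is clearly larger than the bench ones. Cover corners in the scene crop are at (65,240), (148,393), (432,293) and (325,153), with the knob's button at (182,240). In the side crop they are at (55,83), (55,222), (340,210) and (322,72), with the button at (117,100).

```bash
cat > jig.py <<'E'
from h import *
M=np.array([[-.12,.055],[-.12,-.055],[.03,-.055],[.03,.055]])
W=[];Ms=[];B=[]
D={"scene":((190,160),[(65,240),(148,393),(432,293),(325,153)],(182,240)),"side":((200,175),[(55,83),(55,222),(340,210),(322,72)],(117,100))}
for n,(o,ps,bt) in D.items():
    c=cam(n); f=lambda p:(np.array(p)+.5)/4.5+o-.5
    w=np.array([ray(c,*f(p),.032)[:2] for p in ps]); W.append(w); B.append(ray(c,*f(bt),.081)[:2])
def fit(m,w):
    a,b=m-m.mean(0),w-w.mean(0); th=np.arctan2((a[:,0]*b[:,1]-a[:,1]*b[:,0]).sum(),(a*b).sum())
    r=np.array([[np.cos(th),-np.sin(th)],[np.sin(th),np.cos(th)]]); t=w.mean(0)-r@m.mean(0); return th,r,t,w-(m@r.T+t)
for w,b in zip(W,B):
    th,r,t,e=fit(M,w); print("th",th,"t",t,"res mm",np.round(e*1e3,1).tolist(),"button jig",np.round((b-t)@r*1e3,1))
th,r,t,e=fit(np.vstack([M,M]),np.vstack(W)); print("both",th,t,"button",np.mean(B,0),"jig",(np.mean(B,0)-t)@r)
q=get_state(); Rt=R.from_quat(q["eef_rot"]).as_matrix(); print(Rt.round(3))
E
python3 jig.py
```

```text
th -0.3402624994752659 t [0.58198889 0.01577295] res mm [[1.6, -0.4], [-0.3, -0.1], [-0.2, -1.4], [-1.0, 1.9]] button jig [-83.9 -15.2]
th -0.3714971145914048 t [0.58035527 0.01010181] res mm [[-1.8, 0.4], [2.2, 0.8], [-0.1, 0.2], [-0.3, -1.3]] button jig [-83.1 -15.7]
both -0.3558448093093851 [0.58117777 0.01293694] button [0.497496   0.02755162] jig [-0.08353081 -0.01545415]
[[-0.944  0.329 -0.   ]
 [ 0.329  0.944 -0.001]
 [-0.    -0.001 -1.   ]]
```

```bash
cat >> jig.py <<'E'
c=cam("side")
for nm,p in dict(vise_base=(245,218),vise_base_l=(215,220),plane_front=(205,262),plane_back=(160,225)).items(): print(nm,ray(c,p[0]/1.5,p[1]/1.5,0).round(3))
s=get_state(); p=np.array(s["tool_pos"])
g=np.r_[t+r@np.array([-.125,-.015]),.20]; print("goal",g,"tool delta",Rt.T@(g-p), "yaw err", th-np.arctan2(-Rt[1,0],-Rt[0,0]))
E
python3 jig.py|tail -5
```

```text
vise_base [0.432 0.42  0.   ]
vise_base_l [0.373 0.439 0.   ]
plane_front [0.327 0.306 0.   ]
plane_back [0.266 0.47  0.   ]
goal [0.45878297 0.04242445 0.2       ] tool delta [-0.41922065 -0.43370675  0.0387566 ] yaw err -0.020012424206354018
```

```bash
python3 -m jog '[[[-0.03,-0.036,-0.015,0,0,0],[-0.036,-0.036,-0.015,0,0,0],[-0.035,-0.036,0,0,0,0],[-0.035,-0.036,0,0,0,0],[-0.035,-0.036,0,0,0,0],[-0.035,-0.036,0,0,0,0],[-0.035,-0.036,0,0,0,0],[-0.035,-0.036,0,0,0,0],[-0.035,-0.036,0,0,0,0],[-0.035,-0.036,0,0,0,0],[-0.035,-0.036,0,0,0,0.02],[0,0,0,0,0,0]]]' 0 20
cat > w.py <<'E'
from h import *
c=cam("wrist");save(c,"w1",k=1.4); s=get_state(); print(s["clock"],s["tool_pos"],s["opening"],s["contact_force"])
th=-.3558; r=np.array([[np.cos(th),-np.sin(th)],[np.sin(th),np.cos(th)]]); t=np.array([.58118,.01294])
for m in [(-.12,.055),(-.12,-.055),(.03,-.055),(.03,.055)]: print(proj(c,np.r_[t+r@np.array(m),.032])*1.4)
E
python3 w.py
```

```text
clock: 1.95
tool_pos: [0.4366, 0.0866, 0.2687]
eef_rot: [0.181, 0.983, -0.001, 0.001]
contact_force: [-0.0, 0.2, -0.1]
opening: 0.007
finger_force: 0.0
2.0 [0.43568616 0.08923127 0.26877398] 0.0048005206486072365 [ 0.04816785 -0.18282397  0.59990203]
[390.74338434 267.28344915]
[263.27510438 268.22366822]
[272.93553576 417.98604286]
[387.82592391 417.26795708]
```

View pics/w1.png

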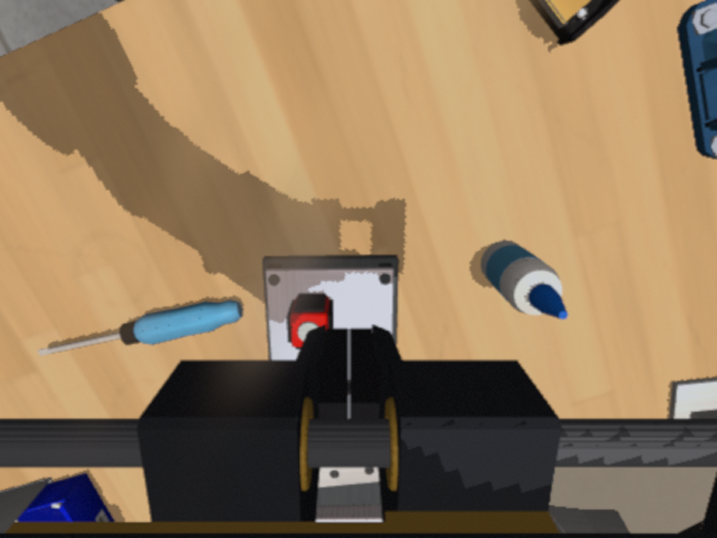

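The wrist view shows the knob's button at (308,330), the cover's near corners around (266,267) and (396,267) (predicted 263 and 391), and the bottle at (520,280), clear of the gripper. I'll measure the button and the edges to refine.

```bash
cat > w2.py <<'E'
from h import *
c=cam("wrist"); f=c[0].astype(int); s=get_state()
th=-.3558; r=np.array([[np.cos(th),-np.sin(th)],[np.sin(th),np.cos(th)]]); t=np.array([.58118,.01294])
J=lambda u,v,z: ((ray(c,u,v,z)[:2]-t)@r*1e3).round(1)
m=(f[...,0]>110)&(f[...,1]<60)&(f[...,2]<60); m[:, :150]=0; m[200:,:][:, :]&=True
N,l,st,ce=cv2.connectedComponentsWithStats(m.astype(np.uint8)); 
for i in range(1,N):
    if st[i,4]>30:print(st[i],"topleft/right of red top",J(st[i,0]-.5,st[i,1]+15,.078),J(st[i,0]+st[i,2]-.5,st[i,1]+15,.078))
print("button",J(308/1.4,330/1.4,.081))
for v in (195,200,205,210,250,252):
    row=f[v]; ln=" ".join("%d"%x for x in row[182:200].mean(1)); ln2=" ".join("%d"%x for x in row[274:290].mean(1)); print(v,ln,"|",ln2)
print([J(u,200,.032) for u in (190,280)], [J(u,192,.032) for u in (200,275)])
for u in (205,225,245,265,272): print(u,f[180:205,u].mean(1).round().astype(int))
E
python3 w2.py
```

```text
[205 225  27  25 282] topleft/right of red top [-79.3 -28.4] [-79.2   1.7]
button [-85.8 -10.7]
195 108 108 107 94 80 96 125 137 138 140 139 137 137 138 140 139 137 138 | 146 147 148 143 108 66 50 63 127 151 136 126 147 160 160 160
200 107 108 107 97 81 88 121 110 85 80 80 81 81 81 82 97 128 139 | 50 55 87 124 110 85 82 82 134 155 158 159 159 159 160 160
205 108 109 110 107 91 84 118 138 138 129 116 110 115 129 138 143 141 141 | 205 210 212 206 150 92 81 93 141 160 159 159 159 159 160 159
210 110 110 111 109 95 84 102 129 140 142 142 144 142 141 143 145 144 141 | 212 211 210 190 134 88 79 90 142 164 164 162 158 158 158 158
250 157 157 157 158 159 159 155 120 105 171 201 202 203 204 204 204 205 206 | 14 14 15 15 14 15 13 17 13 31 86 143 165 165 166 165
252 157 157 158 157 158 159 156 120 103 170 200 203 202 204 204 205 206 206 | 15 15 10 13 15 15 15 14 13 14 47 123 157 165 166 165
[array([-111. ,  -50.6]), array([-110.6,   59. ])] [array([-121.1,  -37.9]), array([-120.8,   52.7])]
205 [108 108 107 100  78  74  78  79  81  81  81  81  85  96 115 138 140 140
 140 140 141 141 142 141 142]
225 [113 113 113 102  69  64  69  72  72  71  71  71  74  89 115 143 145 143
 143 142 142 144 146 148 164]
245 [102 102 100  89  48  41  49  55  55  54  54  55  65  90 122 148 156 165
 187 181 173 207 212 212 212]
265 [103 101 100  81  39  34  45  49  50  49  50  50  62  94 151 207 212 212
 212 213 213 212 212 212 212]
272 [104 104 100  75  36  34  42  48  48  41  29  27  51  89 124 146 131  64
  50  52  55  69  79  85 123]
```

The wrist view puts the jig within 1.5 mm and about 0.004 rad of my fit, so I'll use that and plan the approach.

```bash
cat > d.py <<'E'
from h import *
import sys
x,y,z=map(float,sys.argv[1:4])
th=-.3558; r=np.array([[np.cos(th),-np.sin(th)],[np.sin(th),np.cos(th)]]); t=np.array([.58118,.01294])+r@np.array([.001,.0015])
s=get_state(); p=np.array(s["tool_pos"]); Rt=R.from_quat(s["eef_rot"]).as_matrix()
print("t",s["clock"],"tcp in jig",((p[:2]-t)@r*1e3).round(1),p[2].round(4),"F jig",((np.array(s["contact_force"])[:2])@r).round(1),"op",round(s["opening"],3))
print("tool delta",(Rt.T@(np.r_[t+r@np.array([x,y])/1e3,z/1e3]-p)).round(4),"az",-(th-np.arctan2(-Rt[1,0],-Rt[0,0])).round(4), "tilt",Rt[:,2].round(3))
E
python3 d.py -128 -15 48
```

```text
t 2.05 tcp in jig [-165.    20.7] 0.2688 F jig [-0.2 -0.3] op 0.006
tool delta [-0.0371 -0.0358  0.2208] az -0.0008 tilt [ 0.     0.001 -1.   ]
```

```bash
python3 -m jog '[[[-0.0185,-0.018,0.02,0,0,0],[-0.0185,-0.018,0.03,0,0,0],[0,0,0.045,0,0,0],[0,0,0.045,0,0,0],[0,0,0.04,0,0,0],[0,0,0.025,0,0,0],[0,0,0.015,0,0,0],[0,0,0,0,0,0],[0,0,0,0,0,0]]]'; python3 d.py -43 -15 48
```

```text
clock: 3.18
tool_pos: [0.4575, 0.0453, 0.0492]
eef_rot: [0.176, 0.984, 0.001, 0.0]
contact_force: [-0.4, 0.0, 0.4]
opening: 0.01
finger_force: 0.0
t 3.175 tcp in jig [-128.2  -14.3] 0.0492 F jig [-0.4 -0.1] op 0.01
tool delta [-0.0852 -0.0009  0.0013] az 0.0018 tilt [ 0.001  0.001 -1.   ]
```

```bash
python3 -m jog '[[[-0.006,0,0,0,0,0],[-0.006,0,0,0,0,0],[-0.007,0,0,0,0,0],[-0.007,0,0,0,0,0],[-0.007,0,0,0,0,0],[-0.007,0,0,0,0,0],[-0.007,0,0,0,0,0],[-0.007,0,0,0,0,0],[-0.007,0,0,0,0,0],[-0.007,0,0,0,0,0],[-0.006,0,0,0,0,0],[-0.006,0,0,0,0,0]]]'; python3 d.py -33 -15 48
```

```text
clock: 4.68
tool_pos: [0.5325, 0.0161, 0.0487]
eef_rot: [0.177, 0.984, 0.0, -0.0]
contact_force: [-3.6, 2.2, 2.9]
opening: 0.01
finger_force: 1.8
t 4.675 tcp in jig [-47.7 -15.5] 0.0487 F jig [-4.2  0.8] op 0.01
tool delta [-0.0147  0.0005  0.0007] az 0.0 tilt [-0.  0. -1.]
```

Pushing at about 4 N as expected. I'll creep to the stop.

```bash
python3 -m jog '[[[-0.005,0,0,0,0,0],[-0.005,0,0,0,0,0],[-0.004,0,0,0,0,0],[-0.002,0,0,0,0,0]]]'; python3 d.py -30 -15 48;  python3 -m jog '[[[-0.002,0,0,0,0,0],[-0.001,0,0,0,0,0]]]'; python3 d.py -30 -15 48
```

```text
clock: 5.18
tool_pos: [0.5476, 0.0105, 0.0487]
eef_rot: [0.177, 0.984, 0.0, 0.0]
contact_force: [-2.0, 2.3, 2.8]
opening: 0.008
finger_force: 1.6
t 5.175 tcp in jig [-31.6 -15.4] 0.0487 F jig [-2.7  1.4] op 0.008
tool delta [-0.0016  0.0004  0.0007] az -0.0002 tilt [ 0.  0. -1.]
clock: 5.42
tool_pos: [0.5478, 0.0104, 0.0487]
eef_rot: [0.176, 0.984, -0.0, -0.002]
contact_force: [-8.5, 3.8, 6.9]
opening: 0.005
finger_force: 4.5
t 5.425 tcp in jig [-31.4 -15.5] 0.0487 F jig [-9.3  0.6] op 0.005
tool delta [-0.0014  0.0005  0.0007] az 0.001 tilt [-0.004  0.    -1.   ]
```

The force is rising without motion, near the expected -30.5. I'll push a little more to confirm the stop.

```bash
python3 -m jog '[[[-0.002,0,0,0,0,0],[-0.002,0,0,0,0,0],[0,0,0,0,0,0]]]'; python3 d.py -30 -15 48; python3 - <<'E'
from h import *
save(cam("side"),"s2",(200,150,360,270),4.5)
E
```

```text
clock: 5.8
tool_pos: [0.5479, 0.0103, 0.0486]
eef_rot: [0.176, 0.984, -0.0, -0.006]
contact_force: [-13.5, 6.7, 12.2]
opening: 0.004
finger_force: 7.6
t 5.8 tcp in jig [-31.3 -15.6] 0.0486 F jig [-15.    1.5] op 0.004
tool delta [-0.0013  0.0006  0.0006] az 0.0025 tilt [-0.011  0.001 -1.   ]
```

View pics/s2.png

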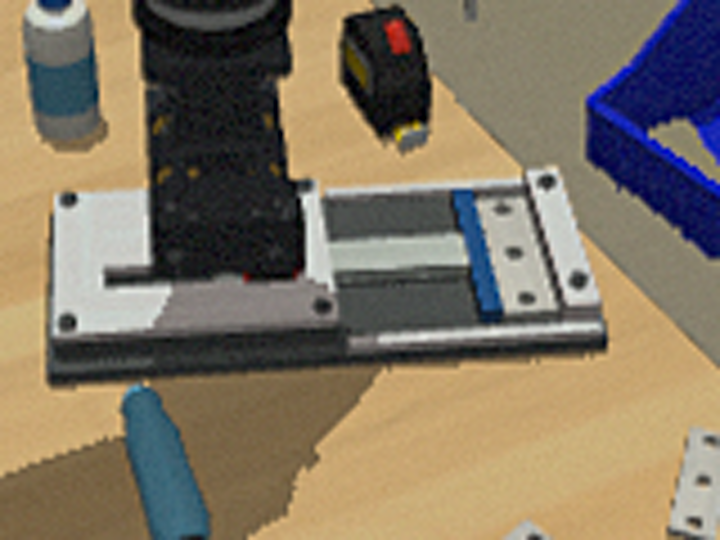

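The side view shows the blue jaw (480,255) against the plate (515,255), which is square against the fence (560,240). The corner stop is reached. Now I'll back off, go round to the right side and come in beside the knob.

```bash
python3 -m jog '[[[0.012,0,0,0,0,0],[0.015,0,0,0,0,0],[0,0,0,0,0,0]]]'; python3 d.py -55 -70 48
```

```text
clock: 6.22
tool_pos: [0.5287, 0.0174, 0.0487]
eef_rot: [0.177, 0.984, -0.0, 0.0]
contact_force: [0.2, -0.0, 0.5]
opening: 0.004
finger_force: 0.0
t 6.225 tcp in jig [-51.7 -15.6] 0.0487 F jig [0.2 0. ] op 0.004
tool delta [ 0.0033 -0.0544  0.0008] az 0.0004 tilt [ 0.001 -0.001 -1.   ]
```

```bash
python3 -m jog '[[[0,-0.018,0,0,0,0],[0,-0.018,0,0,0,0],[0,-0.018,0,0,0,0],[0,0,0,0,0,0],[-0.016,0,0,0,0,0],[-0.016,0,0,0,0,0],[-0.016,0,0,0,0,0],[0,0,0,0,0,0],[0,0,0,0,0,0]]]'; python3 d.py -4 -51 48
```

```text
clock: 7.35
tool_pos: [0.554, -0.0492, 0.0486]
eef_rot: [0.177, 0.984, 0.0, -0.001]
contact_force: [-1.1, -0.4, 0.4]
opening: 0.006
finger_force: 0.0
t 7.35 tcp in jig [ -4.9 -69.2] 0.0486 F jig [-0.9 -0.8] op 0.006
tool delta [-0.0009  0.0182  0.0006] az 0.0006 tilt [-0.001  0.001 -1.   ]
```

```bash
python3 -m jog '[[[0,0.005,0,0,0,0],[0,0.005,0,0,0,0],[0,0.005,0,0,0,0],[0,0.005,0,0,0,0],[0,0.005,0,0,0,0],[0,0.005,0,0,0,0],[0,0.005,0,0,0,0],[0,0.005,0,0,0,0]]]'; python3 d.py -4 -16.5 48
```

```text
clock: 8.35
tool_pos: [0.5686, -0.0121, 0.0487]
eef_rot: [0.177, 0.984, -0.0, -0.0]
contact_force: [-0.6, -1.3, 1.5]
opening: 0.004
finger_force: 1.3
t 8.35 tcp in jig [ -4.1 -29.4] 0.0487 F jig [-0.1 -1.5] op 0.004
tool delta [-0.      0.0129  0.0007] az -0.0001 tilt [-0. -0. -1.]
```

```bash
python3 -m jog '[[[0,0.005,0,0,0,0],[0,0.004,0,0,0,0],[0,0.003,0,0,0,0],[0,0.002,0,0,0,0]]]'; python3 d.py -4 -16.5 48;  python3 -m jog '[[[0,0.002,0,0,0,0],[0,0.002,0,0,0,0],[0,0.002,0,0,0,0]]]'; python3 d.py -4 -16.5 48
```

```text
clock: 8.85
tool_pos: [0.5735, 0.0012, 0.0487]
eef_rot: [0.177, 0.984, 0.0, -0.0]
contact_force: [-1.9, -1.8, 1.5]
opening: 0.006
finger_force: 1.1
t 8.85 tcp in jig [ -4.1 -15.2] 0.0487 F jig [-1.2 -2.3] op 0.006
tool delta [-0.0001 -0.0013  0.0007] az 0.0002 tilt [-0.  0. -1.]
clock: 9.22
tool_pos: [0.5736, 0.0017, 0.0487]
eef_rot: [0.179, 0.984, -0.004, -0.002]
contact_force: [-5.1, -11.2, 6.6]
opening: 0.004
finger_force: 6.5
t 9.225 tcp in jig [ -4.2 -14.6] 0.0487 F jig [ -0.9 -12.3] op 0.004
tool delta [-0.0002 -0.0019  0.0007] az -0.0033 tilt [-0.005 -0.006 -1.   ]
```

At the stop, with 12 N. I'll hold, then back off in -y, lift and look.

```bash
python3 -m jog '[[[0,0.001,0,0,0,0],[0,0,0,0,0,0],[0,0,0,0,0,0],[0,-0.012,0,0,0,0],[0,-0.018,0,0,0,0],[0,0,0,0,0,0],[0,0,-0.04,0,0,0],[0,0,-0.05,0,0,0],[0,0,-0.05,0,0,0],[0.03,-0.04,-0.01,0,0,0],[0.03,-0.04,0,0,0,0],[0,0,0,0,0,0]]]'; python3 d.py -4 -16.5 48; python3 - <<'E'
from h import *
save(cam("side"),"s3",(200,150,360,270),4.5)
E
```

```text
clock: 10.72
tool_pos: [0.4779, -0.0768, 0.1988]
eef_rot: [0.179, 0.984, -0.001, -0.002]
contact_force: [-0.4, 0.6, 0.7]
opening: 0.008
finger_force: 0.0
t 10.725 tcp in jig [ -66.5 -121.6] 0.1988 F jig [-0.6  0.5] op 0.008
tool delta [-0.0626  0.1057  0.1504] az -0.0032 tilt [-0.003 -0.001 -1.   ]
```

View pics/s3.png

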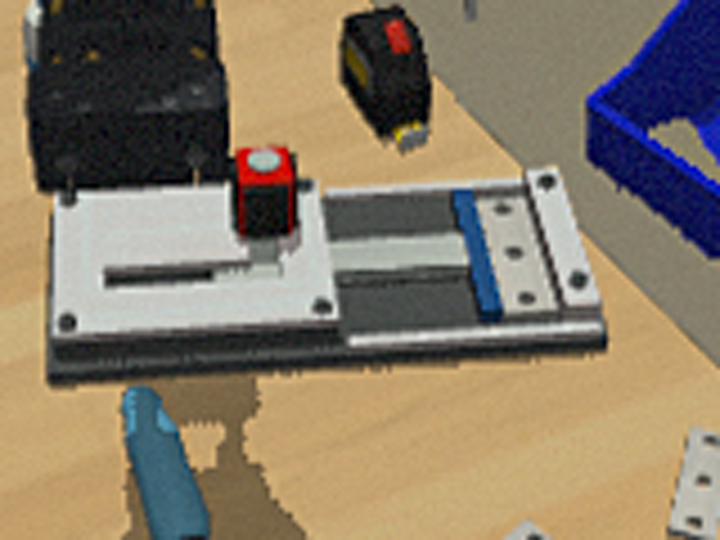

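The knob's button, at crop (265,160), is in the short leg. The plate is still square at the fence and the bystanders haven't moved. I'll check the numbers and hand in.

```bash
python3 - <<'E'
from h import *
th=-.3558; r=np.array([[np.cos(th),-np.sin(th)],[np.sin(th),np.cos(th)]]); t=np.array([.58118,.01294])
c=cam("side"); j=(ray(c,265.5/4.5+199.5,160.5/4.5+149.5,.081)[:2]-t)@r*1e3; print(j)
if abs(j[0]+3.5)<5 and abs(j[1]-19)<5: print(finish_job())
E
```

```text
[-3.73627789 17.59347128]
the job is handed in; nothing more can be done
None
```

The job is handed in: the knob was pushed to the corner and then to the end of the short leg, the plate sits square at the fence in the last picture, the bottle, tape and screwdriver were not disturbed as far as the pictures show, and the arm finished clear; no verdict was returned.

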